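Swing the bail in and stack the vial carrier

ROBOT

A 6-joint arm with a two-finger parallel gripper is mounted at the origin on the work surface. World frame = base frame: x ahead of the robot, y to its left, z up, the work surface at z = 0. Lengths are in mm, angles in rad, forces in N, time in s.
With the tool pointing down it reaches from about 300 to 775 mm from the base axis. Payload 14.6 kg.
Tool frame: the origin (TCP) lies at the very end of the fingers, on their centre line; the grasp point (between the pads) lies 19 mm behind it; z points along the fingers, y is the direction in which the jaws open and shut (so a half turn about z gives the same grasp; the last joint's range is limited). The gripper opens to 94 mm and grips with 3 to 60 N. Pads are 16 mm wide; open, the fingers measure 119 mm over their backs; the gripper's body (75 mm by 177 mm) begins 78 mm behind the grasp point.
Start: joints at [1.205, 0.3, 1.521, -0, 1.321, -0.067], TCP at [161.903, 525.62, 205.446] pointing down, gripper open.
Joint ranges: [-3.03, 3.03], [-0.79, 2.21], [0.23, 2.52], [-1.04, 4.18], [0, 3.07], [-2.55, 2.55]. Speed limits (rad/s): [2.22, 2.22, 2.57, 3.14, 3.14, 3.14].

INTERFACE

Orientations are given as [roll, pitch, yaw] about the fixed x, y, z axes, in that order (R = Rz(yaw) Ry(pitch) Rx(roll)).
In Python, from cell import manip gives the robot as it stands.
- The arm moves only by the shell command python3 -m pendant 'ROWS' [FORCE]. ROWS is JSON, a list of rows, each an object with "claw": the finger opening in m, from 0 to 0.094; "delta_pos": the shift along the tool's x, y, z in m, a list of three; "rotation": the turn, a rotation vector about the tool's x, y, z in rad, a list of three. A call has 1 to 10 rows; each row is the pose to reach, as a shift and turn from the pose measured when the call began, along the tool's axes at that moment; what a row does not reach only later rows make up. A row lasts 1/8 s, in which the tool goes at most 62.5 mm and 10.7 degrees, less where a joint would pass 70% of its speed; a pose out of reach is approached as far as the arm can. A call with a gripper value outside its range is refused whole. The fingers move at their own pace and stop on an object; FORCE is the grip in N (left out, the last holds). Time passes only in rows, so rows that repeat a pose let the fingers close. It gives the time, the measured TCP pose, the force and the opening at its end, in the units of the state.
- manip.read_state(): the state, without advancing time (a new reading comes with each control period).
- manip.camera(name): name is "scene" or "top"; returns the picture (420x560x3 uint8, red, green, blue); there is no depth.
- manip.camera_model(name): a dict with "fx", "fy", "cx", "cy" (pixels), "cam_to_world" (4x4, takes a point from camera to world coordinates). Camera axes: x right, y up, looking along -z (the intrinsics and any distortion apply to the point x, -y, -z); pixel columns grow to the right and rows downward; lengths in mm; the calibration is good to about 2 mm. A picture is of the moment at which its call begins. camera_model takes no time and is no camera call.
- manip.sign_off(): hands the job in, once; it reports no verdict.
The state is a dict: "clock": time; "joints": joint angles; "qd": joint speeds; "effort": joint torques, N m; "eef_pos": TCP position; "eef_rot": TCP orientation; "wrist_force": force on the tool from outside, world axes, zero at the start; "moment": the same for the moment, N m; "finger_gap": finger opening in mm.
Only numpy, scipy, OpenCV 4.12 (cv2) and the standard library are available. Lean on these libraries where they do the work, as an engineer would, in place of code of your own. Each camera call takes 0.05 s, during which the arm holds its last target.

TASK

The grey lab tote with steel bail arms has one bail still swung outward. Swing that bail in over the opening until it lies down on the rim like its partner, then pick up the longer of the two vial carriers by its upright grip and set it gently on the two bails, level, centred on the tote and lengthwise along it. Do not shift the shorter carrier.

Things in the scene. Friction and masses are not known exactly. Their poses are not given: they have to be found in the camera images.
- tote: Grey open tote with two steel bail arms (a grey tote without bails is not it), fixed to the bench: 200 (its x) x 140 (its y) x 90 mm high, walls 5 mm, inside a thin mat, top 18 mm up. Origin: centre of underside, z up. Far bail at its +x end, near bail at -x. Both bails swung in: crossbars along y lie over the rim at x = +38 and -38 mm, their tops 98 mm above the underside.
- bail_far (a joint): Far bail, U of 8 mm wire, pivots at tote x = +78 mm, 94 mm above the tote's underside, pivot to crossbar centre 40 mm. 0 = level, pointing outward (+x); pi/2 = upright; pi = fully in, on the rim. Starts outward, at 0.5 to 1.1. Light friction (about 1 N at the crossbar) holds it wherever it is left.
- bail_near (a joint): Near bail, same size, pivots at tote x = -78 mm. 0 = level, pointing outward (-x); pi = fully in, on the rim. It starts fully in and is to stay so.
- bail_far_bar (a point): Middle of the far bail's crossbar, on the wire's centre line; the crossbar is 156 mm long, along the tote's y.
- carrier_grip (a point): Longer white vial carrier, loose, 0.3 to 0.5 kg: tray 160 (its x) x 90 (its y) x 32 mm high, eight amber vials (tops 49 mm above its underside), in the middle an upright grip plate 70 mm along x, 14 mm thick along y, top 95 mm above the underside. The point: inside the grip plate, 80 mm above the centre of the underside; z up. It would drop into the tote between open bails.
- short_carrier_grip (a point): Same point (80 mm above the underside) of the shorter white carrier, tray 100 x 90 x 32 mm, four vials, same grip plate: not wanted, leave it where it stands.
Things that resemble listed ones, but are neither listed nor needed, are in the scene too. What is shaped like the part that bears carrier_grip but blue is not meant.

How it is judged (in metres and radians):
On the way:
1. the outward bail is swung in onto the rim while the longer carrier is still where it stood (value of joint bail_far above 2.9 rad and distance of carrier_grip from where it was at the start of the episode below 0.03 m), for 0.2 s.
At the end, for the whole second after the job is handed in: Both bails lie swung in on the rim (within 14 degrees), and the longer carrier rests on them, at rest, upright (within 7 degrees), its centre within 20 mm of the tote's centre along and across, its length along the tote's within 11 degrees (value of joint each of bail_far, bail_near above 2.9 rad and x of carrier_grip in the frame of tote between -0.02 and 0.02 m and y of carrier_grip in the frame of tote between -0.02 and 0.02 m and z of carrier_grip in the frame of tote between 0.172 and 0.184 m and angle between carrier_grip's own z axis and vertical below 0.12 rad and angle between the x axis of carrier_grip and the x axis of tote, either way round below 0.2 rad and linear speed of carrier below 0.02 m/s); the robot touches nothing.
It fails at once if the shorter carrier is shifted by more than 25 mm (distance of short_carrier_grip from where it was at the start of the episode above 0.025 m).
It fails at once if the carrier is dropped or slammed onto the tote (over 100 N) (contact force between carrier and tote above 100 N).
It also fails if it takes over 61 s, if anything falls off the work surface, if the arm or the gripper's body presses on something with over 40 N, if the wrist force passes 120 N, or if a joint passes its speed limit or range.

## Working session

There is one attempt and no reset: what is moved stays moved. The work goes in short steps, Python scripts to look and compute and a shell command to move; the robot and the scene stay as the last step left them, time stands still between calls to the robot, and variables do not carry over. Pictures are saved under pics/ and viewed, and the job is handed in when it is done.

```bash
mkdir -p pics; ls; python3 - <<'E'
from cell import manip
import cv2,json,numpy as np
np.set_printoptions(precision=4,suppress=True)
print(manip.read_state())
for n in("scene","top"):
    im=manip.camera(n); cv2.imwrite(f"pics/{n}0.png",im[:,:,::-1]); m=manip.camera_model(n); print(n,m)
E
```

```text
pics
{'clock': 0.0, 'joints': array([ 1.2054,  0.3005,  1.5216, -0.    ,  1.3207, -0.0666]), 'qd': array([-0.0002,  0.0026, -0.0006, -0.0003, -0.0006, -0.0007]), 'effort': array([ -0.0016, -53.1802, -35.2734,   0.0708,   0.0244,  -0.0001]), 'eef_pos': array([161.8242, 525.3618, 204.8724]), 'eef_rot': array([-3.1404, -0.    ,  2.8428]), 'wrist_force': array([-0.6081, -0.1289,  0.0687]), 'moment': array([ 0.0072,  0.0089, -0.0287]), 'finger_gap': 93.72025630021602}
scene {'fx': 456.08082640187047, 'fy': 456.08082640187047, 'cx': 275.4994111706801, 'cy': 207.29943381901768, 'cam_to_world': array([[   0.259 ,   -0.6147,    0.745 , 1355.1338],
       [   0.9658,    0.1772,   -0.1895, -271.2884],
       [  -0.0156,    0.7686,    0.6396,  824.6603],
       [   0.    ,    0.    ,    0.    ,    1.    ]])}
top {'fx': 466.06894834066105, 'fy': 466.06894834066105, 'cx': 278.9724114990619, 'cy': 210.71157474706155, 'cam_to_world': array([[  -0.0179,    0.9966,   -0.0805,  389.1379],
       [  -0.9998,   -0.0179,    0.0016,  -74.9745],
       [   0.0002,    0.0805,    0.9968, 1364.0228],
       [   0.    ,    0.    ,    0.    ,    1.    ]])}
```

View pics/scene0.png

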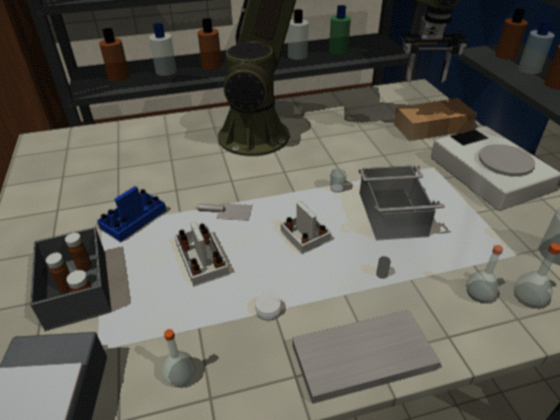

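View pics/top0.png

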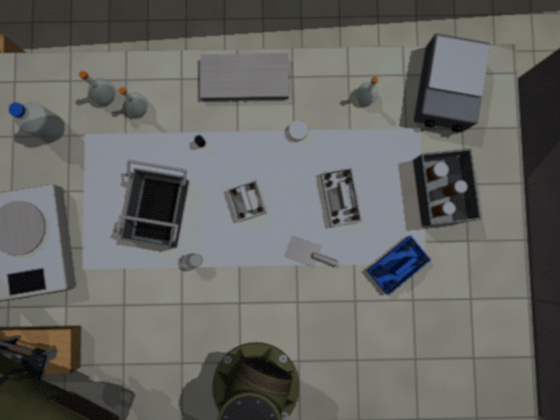

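Candidates in the top view: the bailed tote is at (152,205) and the bail-less grey tote at (447,188). The carriers are the longer white one at (341,197), the shorter white one at (246,201), and the blue one at (398,265). By the description I choose (152,205) and (341,197), and I'll check them in close crops.

```bash
python3 - <<'E'
import cv2,numpy as np
t=cv2.imread("pics/top0.png"); s=cv2.imread("pics/scene0.png")
def crop(im,x0,y0,w,h,k): 
    return cv2.resize(im[y0:y0+h,x0:x0+w],None,fx=k,fy=k,interpolation=cv2.INTER_CUBIC)
cv2.imwrite("pics/ct.png",np.hstack([crop(t,105,150,95,110,4),crop(t,305,150,80,110,4)]) )
cv2.imwrite("pics/cs.png",np.hstack([crop(s,350,155,95,90,4),crop(s,160,210,80,90,4)]))
E
```

```text
(no output)
```

View pics/ct.png

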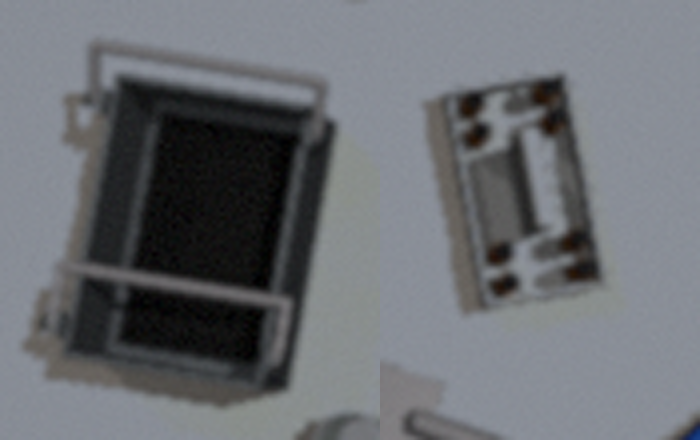

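View pics/cs.png

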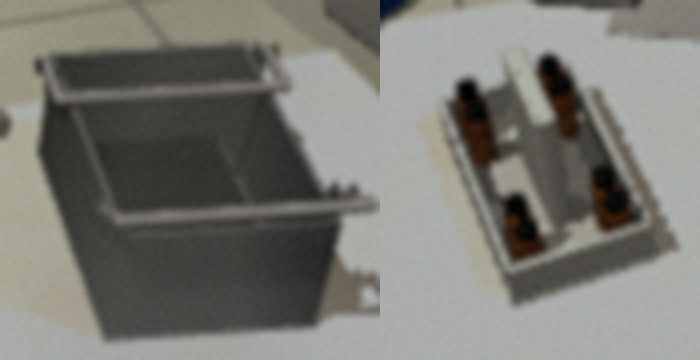

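```bash
python3 - <<'E'
import cv2,numpy as np
t=cv2.imread("pics/top0.png"); s=cv2.imread("pics/scene0.png")
def crop(im,x0,y0,w,h,k,n):
    o=cv2.resize(im[y0:y0+h,x0:x0+w],None,fx=k,fy=k,interpolation=cv2.INTER_CUBIC)
    o=np.clip(o.astype(float)*1.4,0,255).astype(np.uint8)
    for i in range(0,w,10): cv2.putText(o,str(x0+i),(i*k,8),0,.3,(0,0,255)); cv2.line(o,(i*k,0),(i*k,o.shape[0]),(0,200,255),1) if 0 else cv2.line(o,(i*k,10),(i*k,16),(0,0,255),1)
    for i in range(0,h,10): cv2.putText(o,str(y0+i),(0,i*k+4),0,.3,(0,0,255)); cv2.line(o,(20,i*k),(26,i*k),(0,0,255),1)
    cv2.imwrite(f"pics/{n}.png",o)
crop(s,350,155,100,85,7,"s_tote"); crop(s,160,210,85,80,7,"s_car")
crop(t,110,152,85,105,5,"t_tote"); crop(t,312,160,60,75,8,"t_car")
E
```

```text
(no output)
```

View pics/s_tote.png

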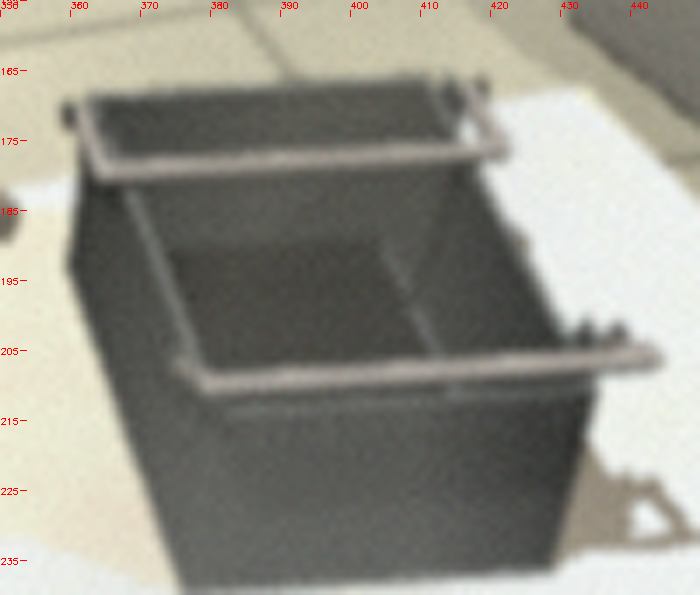

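View pics/s_car.png

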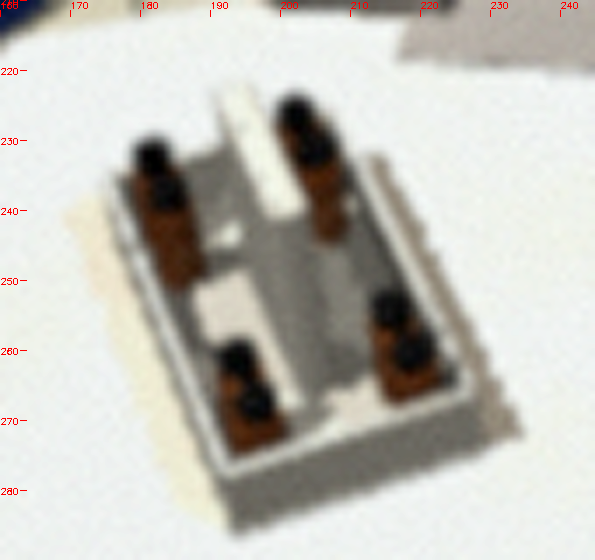

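View pics/t_tote.png

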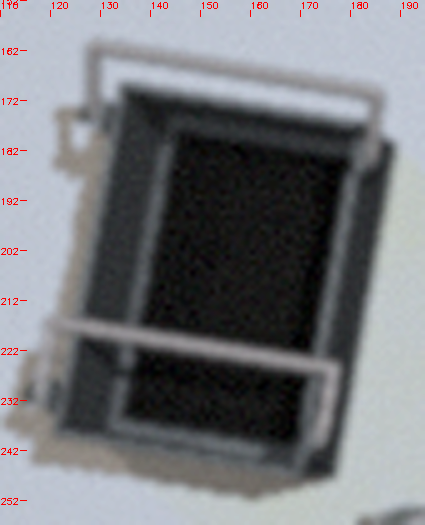

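View pics/t_car.png

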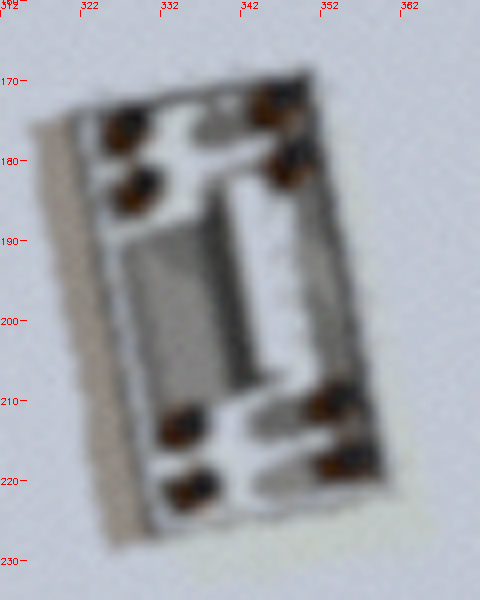

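```bash
cat > h.py <<'E'
from cell import manip
import numpy as np,cv2
from scipy.optimize import least_squares
np.set_printoptions(precision=3,suppress=True)
M={n:manip.camera_model(n) for n in("scene","top")}
def proj(n,P):
    m=M[n];T=np.linalg.inv(m["cam_to_world"]);p=np.atleast_2d(P)@T[:3,:3].T+T[:3,3]
    return np.c_[m["fx"]*p[:,0]/-p[:,2]+m["cx"],m["fy"]*-p[:,1]/-p[:,2]+m["cy"]]
def tri(ps):
    f=lambda X:np.concatenate([proj(n,X)[0]-p for n,p in ps])
    r=least_squares(f,[450,0,80]);return r.x,np.abs(r.fun).max()
def toW(q,P):
    x,y,yaw,z=q;c,s=np.cos(yaw),np.sin(yaw)
    return np.asarray(P)@np.array([[c,s,0],[-s,c,0],[0,0,1]])+[x,y,z]
E
python3 - <<'E'
from h import *
# two-view triangulation
for nm,a,b in [("far-R",(378.5,209.5),(185.5,171)),("far-L",(444,205.5),(128.5,161)),("near-R",(364,179),(176.5,225.5)),("near-L",(421.5,175.5),(119.5,217)),("base+-",(376,239.5),(188.5,181)),("base--",(360,193),(176,246)),
 ("g1",(191,223),(347,206)),]:
    print(nm,*tri([("scene",a),("top",b)]))
def tp(p):
    th=p[4]; b=lambda s,y:[78+40*np.cos(th),y,94+40*np.sin(th)]
    return toW(p[:4],[b(1,-74),b(1,74),[-38,-74,94],[-38,74,94],[100,-70,0],[-100,-70,0],[100,70,0]])
obs_s=np.array([(378.5,209.5),(444,205.5),(364,179),(421.5,175.5),(376,239.5),(360,193),(428,236)])
obs_t=np.array([(185.5,171),(128.5,161),(176.5,225.5),(119.5,217),(188.5,181),(176,246)])
f=lambda p:np.concatenate([(proj("scene",tp(p))-obs_s).ravel(),(proj("top",tp(p)[:6])-obs_t).ravel()])
r=least_squares(f,[450,200,-.2,0,.8],x_scale=[10,10,.1,10,.1],loss="soft_l1");print("tote",r.x);print(f(r.x).reshape(-1,2))
c_s=np.array([(191,223),(195.5,222),(198.5,241),(203,239.5),(193,286),(193,277),(226,265.5),(176,235)])
cp=[[-35,-7,95],[-35,7,95],[35,-7,95],[35,7,95],[80,-45,0],[80,-45,32],[80,45,32],[-80,-45,32]]
t_p=[[-35,-7,95],[-35,7,95],[35,-7,95],[35,7,95],[80,-45,32],[80,45,32],[-80,-45,32],[-80,45,32]]
c_t=np.array([(351,206),(344,207),(347.5,181.5),(340.5,182.5),(351,169.5),(322,174),(360,221),(331.5,226.5)])
g=lambda p:np.concatenate([(proj("scene",toW(p,cp))-c_s).ravel(),(proj("top",toW(p,t_p))-c_t).ravel()])
r=least_squares(g,[450,-200,.1,0],x_scale=[10,10,.1,10],loss="soft_l1");print("carrier",r.x);print(g(r.x).reshape(-1,2))
E
```

```text
far-R [603.097 175.364 113.055] 0.3407100518901416
far-L [634.006 331.494 113.905] 0.9513210418758717
near-R [456.497 203.511  95.202] 0.27593973439184083
near-L [482.81  359.888  93.32 ] 0.3827797817765486
base+- [592.464 189.151  -0.397] 0.30221106964870614
base-- [401.694 225.568   1.575] 0.293735192196948
g1 [ 501.455 -265.286   90.868] 0.5236942430580029
tote [507.703 275.551  -0.188   0.193   0.513]
[[ 2.439 -0.259]
 [-2.884  0.134]
 [ 1.918 -0.052]
 [-1.573  0.385]
 [-0.582  0.048]
 [-1.078 -0.662]
 [ 0.429  0.206]
 [-2.744 -0.705]
 [ 0.674  0.134]
 [-2.561 -0.034]
 [ 1.19  -0.727]
 [ 0.03  -0.256]
 [-0.163  1.744]]
carrier [ 533.425 -257.052    0.152   -3.816]
[[-1.275 -0.206]
 [-0.189 -0.807]
 [-0.651  0.062]
 [ 0.664 -0.186]
 [-0.342  0.917]
 [-2.165  0.823]
 [ 1.705  0.378]
 [-2.089 -0.326]
 [-1.991  0.583]
 [-0.014  0.443]
 [-3.09   0.129]
 [-1.092 -0.018]
 [ 0.466 -2.146]
 [-1.111 -1.449]
 [ 1.576  0.709]
 [-0.783  0.506]]
```

```bash
cat >> h.py <<'E'
def box(x0,x1,y0,y1,z0,z1):
    c=np.array([[x,y,z] for z in(z0,z1) for x,y in((x0,y0),(x1,y0),(x1,y1),(x0,y1))],float)
    e=[(0,1),(1,2),(2,3),(3,0),(4,5),(5,6),(6,7),(7,4),(0,4),(1,5),(2,6),(3,7)]
    return [(c[a],c[b]) for a,b in e]
def overlay(im,n,q,segs,win,k,fn):
    x0,y0,w,h=win
    o=cv2.resize(np.ascontiguousarray(im[y0:y0+h,x0:x0+w,::-1]),None,fx=k,fy=k,interpolation=cv2.INTER_CUBIC)
    o=np.clip(o*1.4,0,255).astype(np.uint8)
    for a,b in segs:
        p=(proj(n,toW(q,[a,b]))-[x0,y0]+.5)*k
        cv2.line(o,*[tuple(int(v) for v in r) for r in p],(0,255,0),1,cv2.LINE_AA)
    return o
E
python3 - <<'E'
from h import *
# refit tote w/ 78
def tp(p):
    th=p[4]; b=lambda y:[78+40*np.cos(th),y,94+40*np.sin(th)]
    return toW([*p[:3],0],[b(-77),b(77),[-38,-77,94],[-38,77,94],[100,-70,0],[-100,-70,0],[100,70,0]])
obs_s=np.array([(378.5,209.5),(444,205.5),(364,179),(421.5,175.5),(376,239.5),(360,193),(428,236)])
obs_t=np.array([(185.5,171),(128.5,161),(176.5,225.5),(119.5,217),(188.5,181),(176,246)])
f=lambda p:np.concatenate([(proj("scene",tp(p))-obs_s).ravel(),(proj("top",tp(p)[:6])-obs_t).ravel()])
r=least_squares(f,[450,200,-.2,0,.8],x_scale=[10,10,.1,10,.1],loss="soft_l1");print("tote",r.x);print(f(r.x).reshape(-1,2))
q=[*r.x[:3],0];th=r.x[4]
A=np.array
bx=78+40*np.cos(th);bz=94+40*np.sin(th)
ts=box(-100,100,-70,70,0,90)+[(A([bx,-77,bz]),A([bx,77,bz])),(A([78,-77,94]),A([bx,-77,bz])),(A([78,77,94]),A([bx,77,bz])),(A([-38,-77,94]),A([-38,77,94]))]
S=cv2.cvtColor(cv2.imread("pics/scene0.png"),4);T=cv2.cvtColor(cv2.imread("pics/top0.png"),4)
c=[533,-257,.152,0]
cs=box(-80,80,-45,45,0,32)+box(-35,35,-7,7,32,95)
def pad(a,b):
    h=max(a.shape[0],b.shape[0]);return np.hstack([cv2.copyMakeBorder(i,0,h-i.shape[0],0,0,0) for i in(a,b)])
cv2.imwrite("pics/o1.png",pad(overlay(S,"scene",q,ts,(350,155,100,85),4,0),overlay(T,"top",q,ts,(110,152,85,105),4,0)))
cv2.imwrite("pics/o2.png",pad(overlay(S,"scene",c,cs,(160,210,75,80),5,0),overlay(T,"top",c,cs,(312,160,60,75),6,0)))
E
```

```text
tote [507.641 275.063  -0.188  -0.222   0.511]
[[ 1.009 -0.067]
 [-1.88   0.175]
 [ 0.631  0.088]
 [-0.675  0.396]
 [-0.771  0.124]
 [-1.251 -0.592]
 [ 0.237  0.278]
 [-1.457 -0.502]
 [-0.202 -0.027]
 [-1.283  0.173]
 [ 0.316 -0.885]
 [ 0.205 -0.232]
 [ 0.023  1.761]]
```

View pics/o1.png

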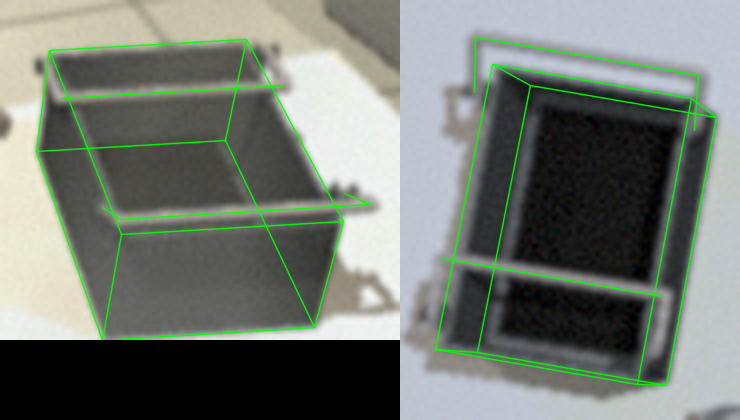

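View pics/o2.png

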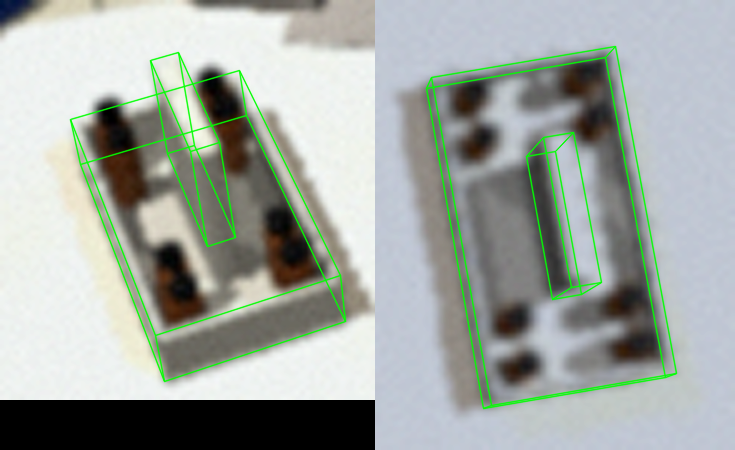

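```bash
cat >> h.py <<'E'
from scipy.spatial.transform import Rotation as Ro
def go(p,yaw,s=None):
    s=s or manip.read_state()
    R0=Ro.from_euler("xyz",s["eef_rot"]);R=Ro.from_euler("xyz",[np.pi,0,yaw])
    print("d",np.round(R0.inv().apply(np.array(p)-s["eef_pos"])/1000,4).tolist(),"r",np.round((R0.inv()*R).as_rotvec(),4).tolist())
TOTE=np.array([507.6,274.8]);TY=-0.188;CAR=np.array([533,-257.]);CY=.152
def tw(x,y,z): return toW([*TOTE,TY,0],[x,y,z])
E
python3 -c "
from h import *
print(manip.read_state()['clock'],tw(113,0,160))
go(tw(113,0,160),TY+np.pi/2)"
```

```text
0.1 [618.609 253.681 160.   ]
d [-0.5165, -0.1252, 0.045] r [-0.0009, 0.0007, 1.46]
```

```bash
python3 -m pendant '[{"claw":0.05,"delta_pos":[-0.5165,-0.1252,0.01],"rotation":[-0.0009,0.0007,1.46]},{"claw":0.05,"delta_pos":[-0.5165,-0.1252,0.01],"rotation":[-0.0009,0.0007,1.46]},{"claw":0.05,"delta_pos":[-0.5165,-0.1252,0.01],"rotation":[-0.0009,0.0007,1.46]},{"claw":0.05,"delta_pos":[-0.5165,-0.1252,0.01],"rotation":[-0.0009,0.0007,1.46]},{"claw":0.05,"delta_pos":[-0.5165,-0.1252,0.01],"rotation":[-0.0009,0.0007,1.46]},{"claw":0.05,"delta_pos":[-0.5165,-0.1252,0.01],"rotation":[-0.0009,0.0007,1.46]},{"claw":0.05,"delta_pos":[-0.5165,-0.1252,0.01],"rotation":[-0.0009,0.0007,1.46]},{"claw":0.05,"delta_pos":[-0.5165,-0.1252,0.045],"rotation":[-0.0009,0.0007,1.46]},{"claw":0.05,"delta_pos":[-0.5165,-0.1252,0.045],"rotation":[-0.0009,0.0007,1.46]},{"claw":0.05,"delta_pos":[-0.5165,-0.1252,0.045],"rotation":[-0.0009,0.0007,1.46]}]' 6; python3 -c "
from h import *
print(manip.read_state()['joints'])
go(tw(113,0,160),TY+np.pi/2)"
```

```text
clock: 1.35
eef_pos: [619.4, 251.7, 157.5]
eef_rot: [-3.139, 0.002, 1.38]
wrist_force: [-0.1, 0.3, 1.0]
finger_gap: 50.2
[ 0.331  0.607  1.193 -0.     1.345  0.522]
d [0.0018, -0.0012, -0.0025] r [-0.0029, 0.0018, -0.0027]
```

```bash
python3 - <<'E'
from h import *
o=[]
for n,w in(("scene",(345,95,130,150)),("top",(90,130,120,130))):
    im=manip.camera(n);x,y,a,b=w;k=4 if n=="scene" else 4.0
    o.append(cv2.resize(im[y:y+b,x:x+a,::-1],(390 if n=="scene" else 390,450 if n=="scene" else 422),interpolation=2))
o[1]=cv2.copyMakeBorder(o[1],0,28,0,0,0)
cv2.imwrite("pics/a1.png",np.clip(np.hstack(o)*1.4,0,255))
s=manip.read_state();print(s["eef_pos"],s["finger_gap"])
print(proj("scene",s["eef_pos"]),proj("top",s["eef_pos"]))
E
```

```text
[618.24  253.804 159.697] 50.11964273776001
[[414.227 192.427]] [[151.561 162.723]][ WARN:0@2.515] global loadsave.cpp:1063 imwrite_ Unsupported depth image for selected encoder is fallbacked to CV_8U.
```

View pics/a1.png

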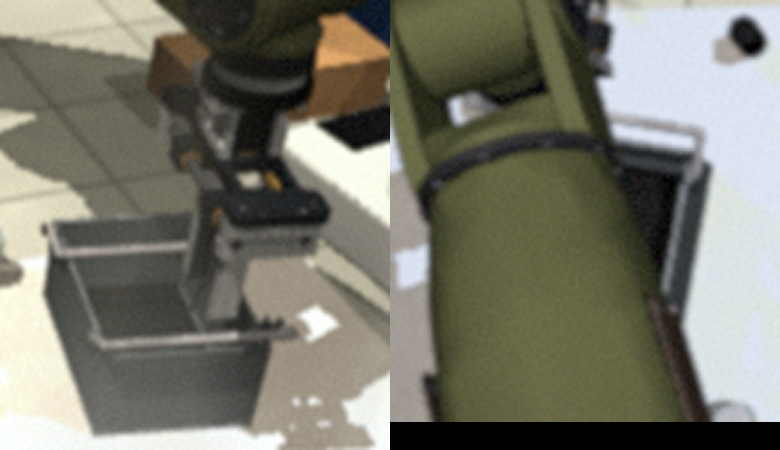

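```bash
python3 -m pendant '[{"claw":0.04,"delta_pos":[0,0,0.03],"rotation":[0,0,0]},{"claw":0.04,"delta_pos":[0,0,0.059],"rotation":[0,0,0]},{"claw":0.04,"delta_pos":[0,0,0.059],"rotation":[0,0,0]},{"claw":0.0,"delta_pos":[0,0,0.059],"rotation":[0,0,0]},{"claw":0.0,"delta_pos":[0,0,0.059],"rotation":[0,0,0]},{"claw":0.0,"delta_pos":[0,0,0.059],"rotation":[0,0,0]},{"claw":0.0,"delta_pos":[0,0,0.059],"rotation":[0,0,0]},{"claw":0.0,"delta_pos":[0,0,0.059],"rotation":[0,0,0]}]' 6; python3 - <<'E'
from h import *
im=manip.camera("scene");cv2.imwrite("pics/a2.png",cv2.resize(im[95:245,345:475,::-1],None,fx=4,fy=4,interpolation=2))
E
```

```text
clock: 2.45
eef_pos: [619.0, 253.8, 101.5]
eef_rot: [3.14, -0.001, 1.382]
wrist_force: [5.3, -0.0, 3.4]
finger_gap: 7.7
```

View pics/a2.png

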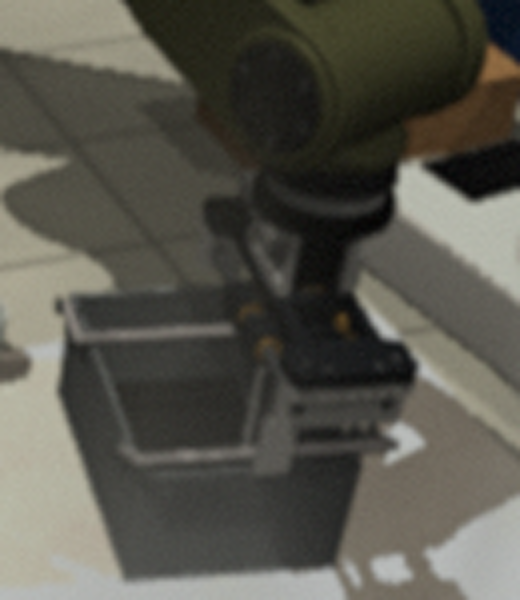

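```bash
python3 -m pendant '[{"claw":0.0,"delta_pos":[0,-0.006,-0.0085],"rotation":[0,0,0]},{"claw":0.0,"delta_pos":[0,-0.0137,-0.0149],"rotation":[0,0,0]},{"claw":0.0,"delta_pos":[0,-0.0227,-0.0192],"rotation":[0,0,0]},{"claw":0.0,"delta_pos":[0,-0.0325,-0.0211],"rotation":[0,0,0]},{"claw":0.0,"delta_pos":[0,-0.0424,-0.0206],"rotation":[0,0,0]},{"claw":0.0,"delta_pos":[0,-0.0424,-0.0206],"rotation":[0,0,0]}]' 6; python3 - <<'E'
from h import *
im=manip.camera("scene");cv2.imwrite("pics/a3.png",cv2.resize(im[95:245,345:475,::-1],None,fx=4,fy=4,interpolation=2))
E
```

```text
clock: 3.25
eef_pos: [576.1, 262.0, 121.8]
eef_rot: [-3.141, -0.0, 1.383]
wrist_force: [-2.0, -0.0, 3.7]
finger_gap: 7.7
```

View pics/a3.png

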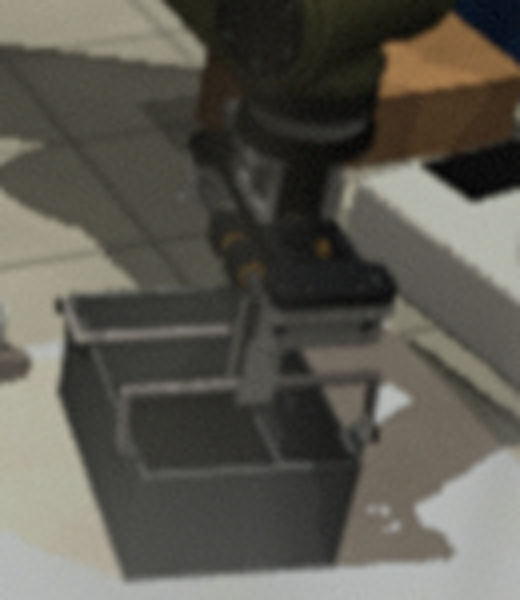

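```bash
python3 -m pendant '[{"claw":0.0,"delta_pos":[0,-0.0095,0.003],"rotation":[0,0,0]},{"claw":0.0,"delta_pos":[0,-0.018,0.0083],"rotation":[0,0,0]},{"claw":0.0,"delta_pos":[0,-0.0249,0.0155],"rotation":[0,0,0]},{"claw":0.0,"delta_pos":[0,-0.0299,0.0241],"rotation":[0,0,0]},{"claw":0.0,"delta_pos":[0,-0.0325,0.0338],"rotation":[0,0,0]},{"claw":0.0,"delta_pos":[0,-0.0329,0.0395],"rotation":[0,0,0]},{"claw":0.0,"delta_pos":[0,-0.0329,0.0395],"rotation":[0,0,0]}]' 6; python3 - <<'E'
from h import *
im=manip.camera("scene");cv2.imwrite("pics/a4.png",cv2.resize(im[95:245,345:475,::-1],None,fx=4,fy=4,interpolation=2))
E
```

```text
clock: 4.18
eef_pos: [545.6, 268.0, 82.6]
eef_rot: [3.138, -0.002, 1.383]
wrist_force: [12.8, -1.7, -0.5]
finger_gap: 7.8
```

View pics/a4.png

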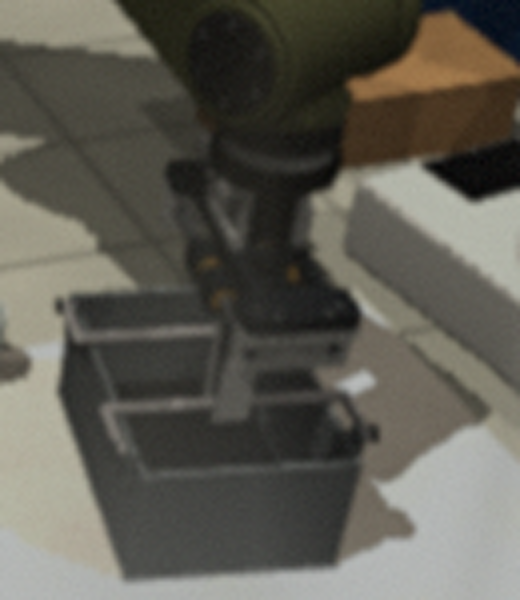

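```bash
python3 -m pendant '[{"claw":0.03,"delta_pos":[0,0,0],"rotation":[0,0,0]},{"claw":0.03,"delta_pos":[0,0,0],"rotation":[0,0,0]},{"claw":0.03,"delta_pos":[0,0,0],"rotation":[0,0,0]},{"claw":0.03,"delta_pos":[0,0,-0.04],"rotation":[0,0,0]},{"claw":0.03,"delta_pos":[0,0,-0.1],"rotation":[0,0,0]},{"claw":0.03,"delta_pos":[0,0,-0.14],"rotation":[0,0,0]},{"claw":0.05,"delta_pos":[0,0,-0.14],"rotation":[0,0,0]}]' 6; python3 - <<'E'
from h import *
im=manip.camera("scene");cv2.imwrite("pics/a5.png",cv2.resize(im[95:245,345:475,::-1],None,fx=4,fy=4,interpolation=2))
print(manip.read_state()["eef_pos"])
go([*CAR,200],CY)
E
```

```text
clock: 5.1
eef_pos: [545.8, 268.3, 225.9]
eef_rot: [3.133, -0.005, 1.383]
wrist_force: [0.4, -0.1, 0.2]
finger_gap: 36.5
[545.149 268.012 223.332]
d [-0.5181, 0.0861, 0.0225] r [0.0029, -0.0053, 1.2308]
```

View pics/a5.png

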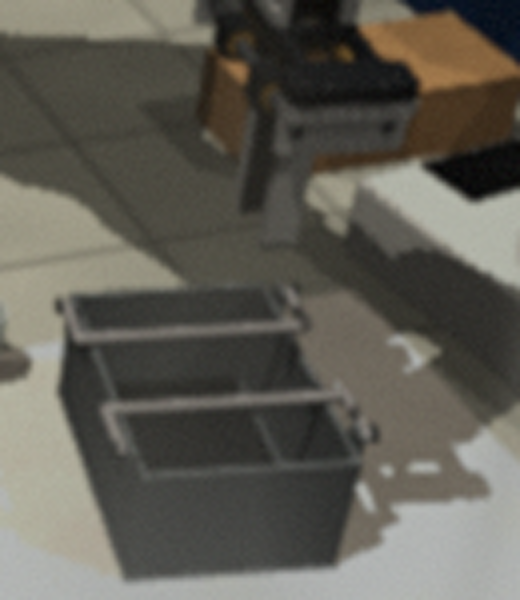

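The picture shows both bails lying in over the rim. Next I move to the longer carrier.

```bash
python3 -m pendant '[{"claw":0.05,"delta_pos":[-0.518,0.086,0.0],"rotation":[0.003,-0.005,1.231]},{"claw":0.05,"delta_pos":[-0.518,0.086,0.0],"rotation":[0.003,-0.005,1.231]},{"claw":0.05,"delta_pos":[-0.518,0.086,0.0],"rotation":[0.003,-0.005,1.231]},{"claw":0.05,"delta_pos":[-0.518,0.086,0.0],"rotation":[0.003,-0.005,1.231]},{"claw":0.05,"delta_pos":[-0.518,0.086,0.0],"rotation":[0.003,-0.005,1.231]},{"claw":0.05,"delta_pos":[-0.518,0.086,0.0],"rotation":[0.003,-0.005,1.231]},{"claw":0.05,"delta_pos":[-0.518,0.086,0.0],"rotation":[0.003,-0.005,1.231]},{"claw":0.05,"delta_pos":[-0.518,0.086,0.022],"rotation":[0.003,-0.005,1.231]},{"claw":0.05,"delta_pos":[-0.518,0.086,0.06],"rotation":[0.003,-0.005,1.231]},{"claw":0.05,"delta_pos":[-0.518,0.086,0.08],"rotation":[0.003,-0.005,1.231]}]' 6;  python3 - <<'E'
from h import *
im=manip.camera("scene");cv2.imwrite("pics/b1.png",cv2.resize(im[160:300,140:270,::-1],None,fx=4,fy=4,interpolation=2))
im=manip.camera("top");cv2.imwrite("pics/b1t.png",cv2.resize(im[60:260,100:400,::-1],None,fx=2,fy=2,interpolation=2))
go([*CAR,61],CY); print(manip.read_state()["joints"])
E
```

```text
clock: 6.4
eef_pos: [531.2, -257.9, 137.7]
eef_rot: [-3.137, 0.005, 0.149]
wrist_force: [0.1, 0.8, -0.2]
finger_gap: 50.2
d [0.0019, 0.0013, 0.0773] r [-0.0046, 0.0053, -0.0011]
[-0.512  0.452  1.473  0.     1.223  0.908]
```

View pics/b1.png

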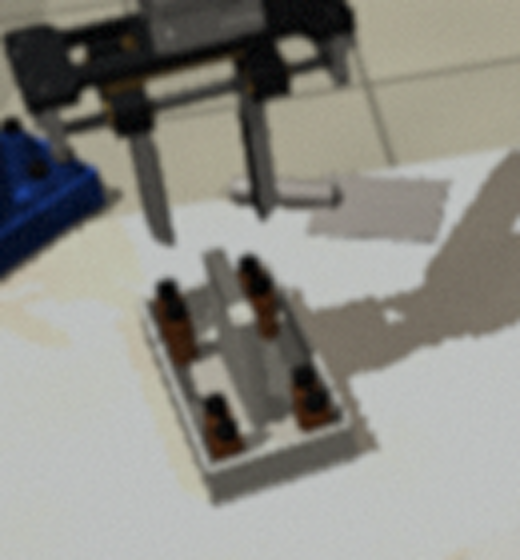

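View pics/b1t.png

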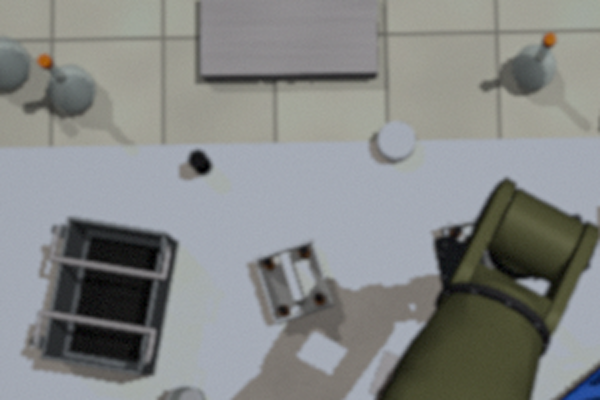

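```bash
python3 -m pendant '[{"claw":0.05,"delta_pos":[0.0019,0.0013,0.03],"rotation":[-0.0046,0.0053,-0.001]},{"claw":0.05,"delta_pos":[0.0019,0.0013,0.055],"rotation":[-0.0046,0.0053,-0.001]},{"claw":0.05,"delta_pos":[0.0019,0.0013,0.077],"rotation":[-0.0046,0.0053,-0.001]},{"claw":0.05,"delta_pos":[0.0019,0.0013,0.077],"rotation":[-0.0046,0.0053,-0.001]},{"claw":0.05,"delta_pos":[0.0019,0.0013,0.077],"rotation":[-0.0046,0.0053,-0.001]}]' 6;  python3 - <<'E'
from h import *
im=manip.camera("scene");cv2.imwrite("pics/b2.png",cv2.resize(im[160:300,140:270,::-1],None,fx=4,fy=4,interpolation=2))
go([*CAR,61],CY)
E
```

```text
clock: 7.12
eef_pos: [533.5, -257.0, 62.4]
eef_rot: [3.141, -0.001, 0.152]
wrist_force: [0.5, 0.6, -0.1]
finger_gap: 50.3
d [-0.0006, -0.0002, 0.0016] r [0.0009, -0.0013, 0.0002]
```

View pics/b2.png

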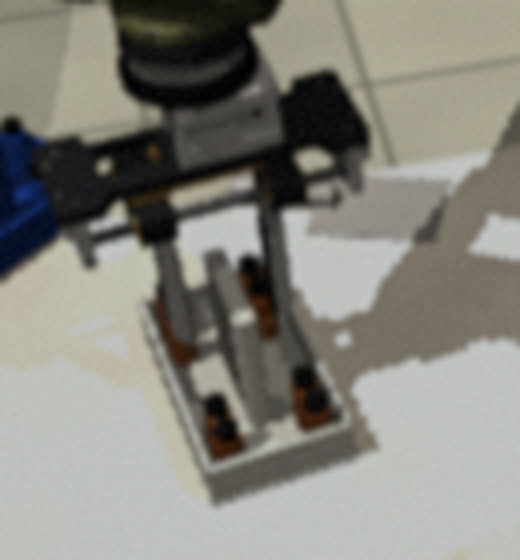

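```bash
python3 -m pendant '[{"claw":0.0,"delta_pos":[0,0,0.001],"rotation":[0,0,0]},{"claw":0.0,"delta_pos":[0,0,0.001],"rotation":[0,0,0]},{"claw":0.0,"delta_pos":[0,0,0.001],"rotation":[0,0,0]},{"claw":0.0,"delta_pos":[0,0,0.001],"rotation":[0,0,0]},{"claw":0.0,"delta_pos":[0,0,0.001],"rotation":[0,0,0]},{"claw":0.0,"delta_pos":[0,0,-0.01],"rotation":[0,0,0]},{"claw":0.0,"delta_pos":[0,0,-0.03],"rotation":[0,0,0]},{"claw":0.0,"delta_pos":[0,0,-0.03],"rotation":[0,0,0]}]' 30;  python3 - <<'E'
from h import *
im=manip.camera("scene");cv2.imwrite("pics/b3.png",cv2.resize(im[160:300,140:270,::-1],None,fx=4,fy=4,interpolation=2))
E
```

```text
clock: 8.18
eef_pos: [534.2, -257.4, 94.1]
eef_rot: [3.139, -0.003, 0.152]
wrist_force: [-0.0, -0.7, -4.3]
finger_gap: 13.8
```

View pics/b3.png

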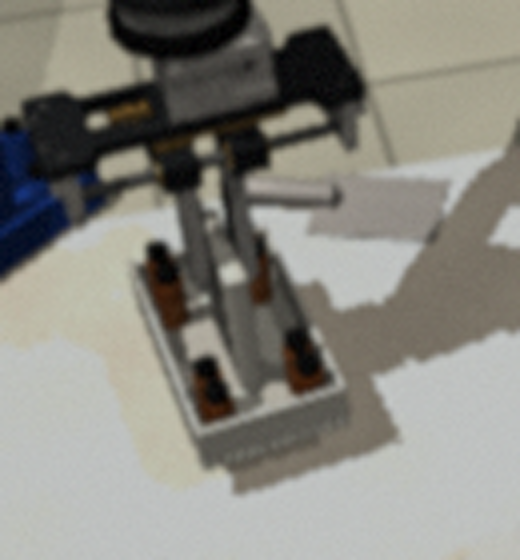

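```bash
python3 - <<'E'
from h import *
px=lambda l:np.array(l)/4-.375+[140,160]
o=px([(203,434),(345,381),(134,270),(211,466)]);P=[[80,-45,32],[80,45,32],[-80,-45,32],[80,-45,0]]
f=lambda p:(proj("scene",toW([*p,32.],P))-o).ravel()
r=least_squares(f,[533,-257,.15],x_scale=[10,10,.1]);print(r.x,f(r.x))
# same features before grasp, for camera bias
o2=np.array([(193,277),(226,265.5),(176,235),(193,286)])
f2=lambda p:(proj("scene",toW([*p,0],P))-o2).ravel()
r=least_squares(f2,[533,-257,.15],x_scale=[10,10,.1]);print(r.x,f2(r.x))
go([*CAR,240],CY);
E
```

```text
[ 535.707 -255.585    0.168] [-0.257 -0.284  1.775  0.592 -1.23  -2.075 -0.377  1.217]
[ 535.952 -254.556    0.138] [-1.71   0.252  2.446  0.136 -0.879 -1.225  0.111  0.389]
d [-0.0004, -0.0001, -0.1471] r [0.0015, -0.0019, 0.0002]
```

```bash
python3 -m pendant '[{"claw":0.0,"delta_pos":[0,0,-0.04],"rotation":[0,0,0]},{"claw":0.0,"delta_pos":[0,0,-0.09],"rotation":[0,0,0]},{"claw":0.0,"delta_pos":[0,0,-0.13],"rotation":[0,0,0]},{"claw":0.0,"delta_pos":[0,0,-0.146],"rotation":[0,0,0]},{"claw":0.0,"delta_pos":[0,0,-0.146],"rotation":[0,0,0]}]' 30;  python3 - <<'E'
from h import *
go([*TOTE,240],TY)
E
```

```text
clock: 8.85
eef_pos: [533.4, -257.0, 238.2]
eef_rot: [3.14, -0.002, 0.152]
wrist_force: [0.6, 0.1, -5.7]
finger_gap: 13.7
d [0.0552, -0.5296, -0.0024] r [0.0011, -0.0019, 0.3402]
```

```bash
python3 -m pendant '[{"claw":0.0,"delta_pos":[0.002,-0.02,-0.002],"rotation":[0,0,0.013]},{"claw":0.0,"delta_pos":[0.006,-0.06,-0.002],"rotation":[0,0,0.04]},{"claw":0.0,"delta_pos":[0.011,-0.11,-0.002],"rotation":[0,0,0.07]},{"claw":0.0,"delta_pos":[0.017,-0.16,-0.002],"rotation":[0,0,0.1]},{"claw":0.0,"delta_pos":[0.022,-0.21,-0.002],"rotation":[0,0,0.135]},{"claw":0.0,"delta_pos":[0.027,-0.26,-0.002],"rotation":[0,0,0.17]},{"claw":0.0,"delta_pos":[0.032,-0.31,-0.002],"rotation":[0,0,0.2]},{"claw":0.0,"delta_pos":[0.038,-0.36,-0.002],"rotation":[0,0,0.23]},{"claw":0.0,"delta_pos":[0.042,-0.4,-0.002],"rotation":[0,0,0.26]},{"claw":0.0,"delta_pos":[0.044,-0.42,-0.002],"rotation":[0,0,0.27]}]' 30;  python3 - <<'E'
from h import *
go([*TOTE,238],TY)
E
```

```text
clock: 10.1
eef_pos: [512.2, 166.6, 237.0]
eef_rot: [3.14, 0.002, -0.117]
wrist_force: [0.4, -0.4, -4.3]
finger_gap: 13.8
d [-0.0171, -0.1069, -0.0012] r [0.0021, 0.0016, 0.0714]
```

```bash
python3 -m pendant '[{"claw":0.0,"delta_pos":[-0.005,-0.03,-0.001],"rotation":[0.002,0.002,0.02]},{"claw":0.0,"delta_pos":[-0.01,-0.06,-0.001],"rotation":[0.002,0.002,0.04]},{"claw":0.0,"delta_pos":[-0.015,-0.09,-0.001],"rotation":[0.002,0.002,0.06]},{"claw":0.0,"delta_pos":[-0.0171,-0.1069,0],"rotation":[0.002,0.002,0.0714]},{"claw":0.0,"delta_pos":[-0.0171,-0.1069,0.03],"rotation":[0.002,0.002,0.0714]},{"claw":0.0,"delta_pos":[-0.0171,-0.1069,0.05],"rotation":[0.002,0.002,0.0714]},{"claw":0.0,"delta_pos":[-0.0171,-0.1069,0.055],"rotation":[0.002,0.002,0.0714]},{"claw":0.0,"delta_pos":[-0.0171,-0.1069,0.055],"rotation":[0.002,0.002,0.0714]}]' 30;  python3 - <<'E'
from h import *
im=manip.camera("scene");cv2.imwrite("pics/c1.png",cv2.resize(im[75:245,345:475,::-1],None,fx=4,fy=4,interpolation=2)[::1,:])
go([*TOTE,159],TY); print(manip.read_state()["eef_pos"])
E
```

```text
clock: 11.1
eef_pos: [507.3, 274.5, 181.1]
eef_rot: [3.141, 0.001, -0.188]
wrist_force: [-0.5, 0.2, -4.0]
finger_gap: 13.8
d [-0.0001, -0.0002, 0.0229] r [0.0001, -0.0004, -0.0002]
[507.617 274.625 181.875]
```

View pics/c1.png

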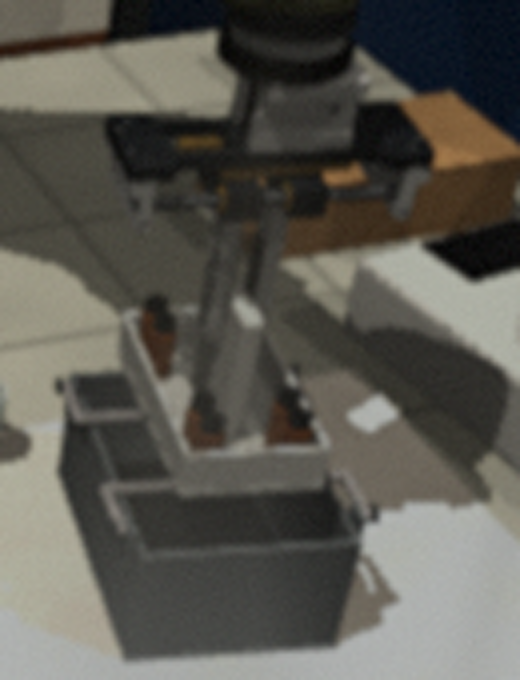

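```bash
python3 - <<'E'
from h import *
S=manip.camera("scene")
cs=box(-80,80,-45,45,0,32)+box(-35,35,-7,7,32,95)
cv2.imwrite("pics/c2.png",overlay(S,"scene",[*TOTE,TY,121],cs,(355,135,90,80),7,0))
E
```

View pics/c2.png

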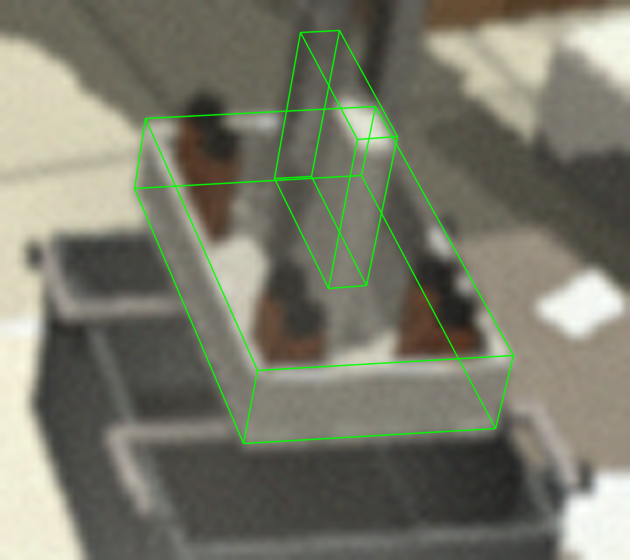

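```bash
python3 -m pendant '[{"claw":0.0,"delta_pos":[0,0,0.006],"rotation":[0,0,0]},{"claw":0.0,"delta_pos":[0,0,0.012],"rotation":[0,0,0]},{"claw":0.0,"delta_pos":[0,0,0.016],"rotation":[0,0,0]},{"claw":0.0,"delta_pos":[0,0,0.018],"rotation":[0,0,0]},{"claw":0.0,"delta_pos":[0,0,0.019],"rotation":[0,0,0]},{"claw":0.0,"delta_pos":[0,0,0.019],"rotation":[0,0,0]}]' 30;python3 -m pendant '[{"claw":0.0,"delta_pos":[0,0,0.001],"rotation":[0,0,0]},{"claw":0.0,"delta_pos":[0,0,0.002],"rotation":[0,0,0]},{"claw":0.0,"delta_pos":[0,0,0.002],"rotation":[0,0,0]}]' 30
```

```text
clock: 11.95
eef_pos: [507.8, 274.7, 163.4]
eef_rot: [-3.141, -0.001, -0.188]
wrist_force: [-0.2, -0.4, -4.2]
finger_gap: 14.1
clock: 12.32
eef_pos: [507.8, 274.7, 161.3]
eef_rot: [-3.141, -0.001, -0.188]
wrist_force: [-0.1, -0.4, -4.0]
finger_gap: 14.0
```

```bash
python3 -m pendant '[{"claw":0.0,"delta_pos":[0,0,0.0005],"rotation":[0,0,0]},{"claw":0.0,"delta_pos":[0,0,0.001],"rotation":[0,0,0]},{"claw":0.0,"delta_pos":[0,0,0.001],"rotation":[0,0,0]}]' 30;python3 -m pendant '[{"claw":0.0,"delta_pos":[0,0,0.0005],"rotation":[0,0,0]},{"claw":0.0,"delta_pos":[0,0,0.001],"rotation":[0,0,0]},{"claw":0.0,"delta_pos":[0,0,0.001],"rotation":[0,0,0]}]' 30
```

```text
clock: 12.7
eef_pos: [507.8, 274.7, 160.2]
eef_rot: [-3.141, -0.001, -0.188]
wrist_force: [-0.3, 0.4, -3.2]
finger_gap: 13.8
clock: 13.08
eef_pos: [507.8, 274.7, 159.5]
eef_rot: [-3.141, -0.001, -0.188]
wrist_force: [-1.3, -1.0, -0.0]
finger_gap: 14.1
```

```bash
python3 -m pendant '[{"claw":0.0,"delta_pos":[0,0,0.0005],"rotation":[0,0,0]},{"claw":0.0,"delta_pos":[0,0,0.0005],"rotation":[0,0,0]},{"claw":0.05,"delta_pos":[0,0,0.0005],"rotation":[0,0,0]},{"claw":0.05,"delta_pos":[0,0,0.0005],"rotation":[0,0,0]},{"claw":0.05,"delta_pos":[0,0,0.0005],"rotation":[0,0,0]},{"claw":0.05,"delta_pos":[0,0,0.0005],"rotation":[0,0,0]}]' 5;  python3 - <<'E'
from h import *
S=manip.camera("scene")
cs=box(-80,80,-45,45,0,32)+box(-35,35,-7,7,32,95)
cv2.imwrite("pics/d1.png",overlay(S,"scene",[*TOTE,TY,98],cs,(345,115,105,100),6,0))
E
```

```text
clock: 13.82
eef_pos: [507.9, 274.7, 159.0]
eef_rot: [-3.141, -0.001, -0.188]
wrist_force: [0.5, -0.3, 0.2]
finger_gap: 48.8
```

View pics/d1.png

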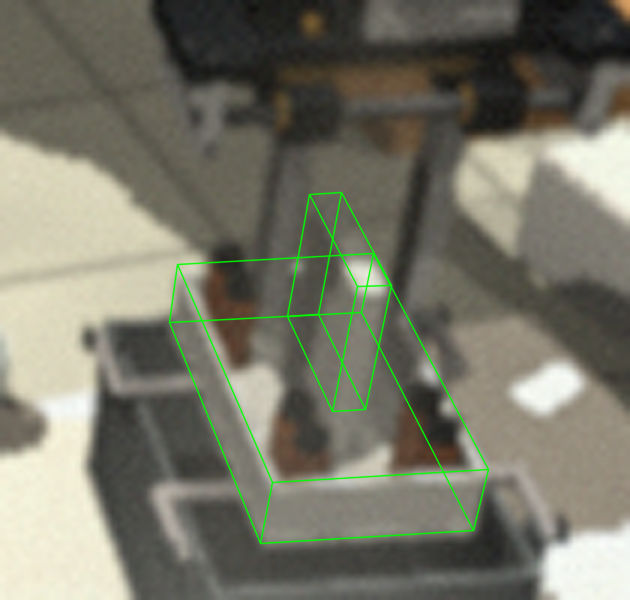

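Released, and the carrier sits within about a pixel of the target. Next I raise the gripper straight up and swing it clear for a top view.

```bash
python3 -m pendant '[{"claw":0.05,"delta_pos":[0,0,-0.01],"rotation":[0,0,0]},{"claw":0.05,"delta_pos":[0,0,-0.03],"rotation":[0,0,0]},{"claw":0.05,"delta_pos":[0,0,-0.07],"rotation":[0,0,0]},{"claw":0.05,"delta_pos":[0,0,-0.12],"rotation":[0,0,0]},{"claw":0.05,"delta_pos":[0,0.06,-0.14],"rotation":[0,0,0]},{"claw":0.05,"delta_pos":[0,0.12,-0.14],"rotation":[0,0,0]},{"claw":0.05,"delta_pos":[0,0.18,-0.14],"rotation":[0,0,0]},{"claw":0.05,"delta_pos":[-0.05,0.24,-0.14],"rotation":[0,0,0]},{"claw":0.05,"delta_pos":[-0.08,0.28,-0.14],"rotation":[0,0,0]},{"claw":0.05,"delta_pos":[-0.08,0.28,-0.14],"rotation":[0,0,0]}]' 5;  python3 - <<'E'
from h import *
cs=box(-80,80,-45,45,0,32)+box(-35,35,-7,7,32,95)
S=manip.camera("scene");T=manip.camera("top")
a=overlay(S,"scene",[*TOTE,TY,98],cs,(345,135,105,110),4,0);b=overlay(T,"top",[*TOTE,TY,98],cs,(105,150,90,110),4,0)
cv2.imwrite("pics/e1.png",np.hstack([a,b]))
cv2.imwrite("pics/e1t.png",T[:,:,::-1])
E
```

```text
clock: 15.12
eef_pos: [375.1, 13.1, 300.1]
eef_rot: [-3.141, -0.004, -0.191]
wrist_force: [-0.5, -0.6, 0.4]
finger_gap: 50.0
```

View pics/e1.png

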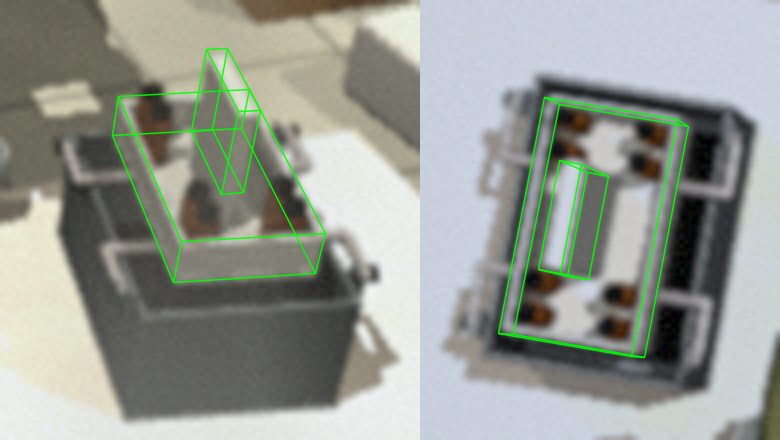

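View pics/e1t.png

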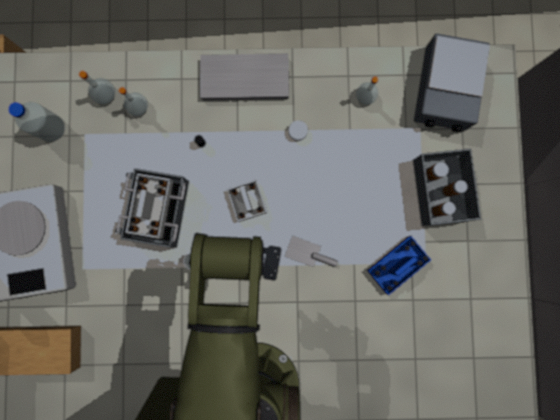

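```bash
python3 -c "
from cell import manip
print(manip.read_state()['wrist_force'],manip.sign_off())"
```

```text
the job is handed in; nothing more can be done
[-0.08494214  0.68793563 -0.12324953] None
```

I swung the outward far bail in onto the rim. I then picked up the longer white carrier by its grip, lowered it onto the two bails until they bore its weight, let go and moved the arm clear. I handed the job in at about 15 s; no verdict was reported.

**Final checks**
- **Bails:** with the gripper clear, both lay in on the rim. While gripped, the far bar read tote x of about 38.6 mm, against the expected 38.
- **Carrier:** outlines drawn for the target pose matched it within about a pixel in both the scene and top views. The bails took the weight at the expected TCP height of 159 to 160 mm, so the underside sits near 98 mm. It looked level, and the readings were within 6 N throughout the set-down.
- **Shorter carrier and robot:** the shorter carrier is where it started in the top view. The wrist force read near zero at hand-in.

**Small disagreements:**
- The two-view fits left some points up to about 3 px off, with the first carrier fit putting its base 4 mm too low.
- One later single-view fit of the held carrier put it about 2 mm off along its length.

Both errors are well inside the 20 mm tolerance, and no check failed.

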